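# Hook the wide parts tray out from under the bench shelf

## Task

Pick the hook up off its wooden rest, lower its tip into the pull eye of the wider of the two steel trays, and drag that tray out, flat on the bench, until all of it is clear of the low shelf. Then lay the hook back on its rest as it was and let go. Do not touch the trays with the gripper, and leave the narrow tray where it is.

Things in the scene. Friction and masses are not known exactly. Their poses are not given: they have to be found in the camera images.
- hook_grip (a point): Centre of the hook's black rubber handle, to grasp: a bar 120 mm long (x), 24 wide (y), 26 high (z), 150 g. A thin steel shank runs on along +x, towards the shelf, and bends down. It starts level on a fixed wooden rest, handle centre 75 mm above the bench, in two saddles 42 mm either side of it (74 mm free between); seats 36 mm wide at 62 mm height, flaring to 55 mm wide at 80 mm.
- hook_tip (a point): Lower end of the hook's straight-down steel tip, 8 mm thick: it lies 110 mm along the hook's +x and 55 mm below the handle's centre (at handle height the shank meets it).
- wide_tray: Wider of two open steel trays on the bench, one in each bay of the shelf: 110 mm long (x), 116 wide (y), 45 high, 0.3 to 0.6 kg. Origin: centre of underside; -x, its front, faces out. On the front a level pull eye of 7 mm bar, 22 mm above the bench; its opening spans 55 to 103 mm in front of the origin and 41 mm across. Eye and 15 to 35 mm of tray stick out from under the shelf.
- narrow_tray: The other tray, to be left alone: same length, height and pull eye, but only 70 mm wide. Origin and axes as for the wide tray.
- rack: Low green-painted steel shelf fixed to the bench, 130 mm deep (x), 286 wide (y), board 64 to 68 mm above the bench, small stock on it up to 115 mm; upright sheets make two bays, centred 70 mm either side of the middle. Origin: centre of its footprint; -x is the way out (to the robot's left), front edge 65 mm from the origin. A tray is clear when its origin is 120 mm out along -x.
Not all that is in view belongs to the job. Leave any turquoise look-alike of the part that bears hook_grip alone.

How it is judged:
By the outcome, as a careful person would: the job done as asked, in the order asked, and still so for the second after the job is handed in, with the robot touching nothing.
It also fails if it takes over 48 s, if anything falls off the work surface, if the arm or the gripper's body presses on something with over 40 N, if the wrist force passes 120 N, or if a joint passes its speed limit or range.

## Robot

A 6-joint arm with a two-finger parallel gripper is mounted at the origin on the work surface. World frame = base frame: x ahead of the robot, y to its left, z up, the work surface at z = 0. Lengths are in m, angles in rad, forces in N, time in s.
With the tool pointing down it reaches from about 0.25 to 0.775 m from the base axis. Payload 4 kg.
Tool frame: the origin (TCP) lies on the centre line of the jaws, within the pads' length; the fingertips stand 17 mm ahead of it and the grasp point (between the pads) lies 2 mm behind it; z points along the fingers, y is the line along which they close (so a half turn about z gives the same grasp; the last joint's range is limited). The gripper opens to 94 mm and grips with 3 to 60 N. Pads are 16 mm wide; open, the fingers measure 119 mm over their backs; the gripper's body (75 mm by 177 mm) begins 78 mm behind the grasp point.
Start: joints at [1.066, 0.087, 1.371, -0, 1.684, -0.103], TCP at [0.215, 0.506, 0.223] pointing down, gripper open.
Joint ranges: [-3.1, 3.1], [-0.76, 2.03], [0.27, 2.55], [-1.08, 4.22], [0.17, 2.65], [-2.57, 2.57]. Speed limits (rad/s): [2.79, 2.79, 3.14, 3.14, 3.14, 3.14].

## Interface

Orientations are given as [roll, pitch, yaw] about the fixed x, y, z axes, in that order (R = Rz(yaw) Ry(pitch) Rx(roll)).
In Python, from bench import robot gives the robot as it stands.
- The arm moves only by the tool servo_tool, never from a script. Its argument "plan" is a list of rows, each a list of 7 numbers: the shift along the tool's x, y, z normalised to -1 to 1, where 1 is 0.1 m, then the turn, a rotation vector about the tool's x, y, z normalised to -1 to 1, where 1 is pi/2 rad, then the finger opening in mm, from 0 to 94. In form: [[x, y, z, ax, ay, az, gripper], ...]. A call has 1 to 12 rows; each row is the pose to reach, as a shift and turn from the pose commanded when the call began, along the tool's axes at that moment; what a row does not reach only later rows make up. A row lasts 1/12 s, in which the tool goes at most 41.7 mm and 7.16 degrees, less where a joint would pass 70% of its speed; a pose out of reach is approached as far as the arm can. A call with a number of a shift or a turn outside -1 to 1 is refused whole. A call with a gripper value outside its range is refused whole. The fingers move at their own pace and stop on an object; the grip force is fixed at half the most. Time passes only in rows, so rows that repeat a pose let the fingers close. It gives the time, the measured TCP pose, the force, the opening and the grip force at its end, in the units of the state.
- robot.get_obs(): the state, without advancing time (a new reading comes with each control period).
- robot.snapshot(name): name is "scene" or "top" or "wrist"; returns the picture (480x640x3 uint8, red, green, blue); there is no depth.
- robot.camera_params(name): a dict with "camera_matrix" (3x3 intrinsics, pixels), "distortion" ([k1, k2, p1, p2, k3] as OpenCV has them; the pictures are not rectified), "rvec" (rotation vector, rad) and "tvec" (3), from world to camera coordinates, as OpenCV has them; the wrist camera has in their place "tool_from_camera" (4x4, takes a point from camera to tool coordinates, whose origin is the TCP and whose axes are the flange's). Camera axes: x right, y down, z forward; pixel columns grow to the right and rows downward; lengths in m; the calibration is good to about 2 mm. A picture is of the moment at which its call begins: read the wrist's pose just before it. camera_params takes no time and is no camera call.
- robot.close_job(): hands the job in; it is judged then, once.
Trained networks look in the newest picture that a camera, given by its name, has taken for a name from the list of things; names that differ only in an ending like _2 or _b are one class to them, and where a whole thing is asked for, a point or a joint stands for the part that bears it (a point fixed in the world has none). Each returns a list of dicts, best first, with "conf" (0 to 1); they miss things now and then, are a little off and sometimes report something else, mostly with a low value. They report only what shows in the picture. A call takes as long as a camera call. They do not tell look-alikes from the thing itself.
- robot.find_in(thing, camera): "extent" ([centre column, centre row, width, height] in pixels, round what is visible of it).
The state is a dict: "time": time; "joint_positions": joint angles; "qvel": joint speeds; "joint_torque": joint torques, N m; "tool_pos": TCP position; "ee_rot": TCP orientation; "wrist_force": force on the tool from outside, world axes, zero at the start; "wrist_torque": the same for the moment, N m; "width": finger opening in m; "finger_force": force on a finger pad.
Only numpy, scipy, OpenCV 4.12 (cv2) and the standard library are available. Lean on these libraries where they do the work, as an engineer would, in place of code of your own. Each camera call takes 0.05 s, during which the arm holds its last target. There are 200 camera calls.

## Working session

There is one attempt and no reset: what is moved stays moved. The work goes in short steps, Python scripts to look and compute and a tool call to move; the robot and the scene stay as the last step left them, time stands still between calls to the robot, and variables do not carry over. Pictures are saved under pics/ and viewed, at most 10 in all, crops included, and the job is handed in when it is done.

Besides the shell and the picture viewer there is one more tool, called after "Call:" by a JSON object that holds its "api" and its "payload". servo_tool: Moves the arm, as the interface text tells. Scaled input: -1 to 1 covers 0.1 m each way for a shift and pi/2 rad each way for a turn. Its arguments: {"type":"object","properties":{"plan":{"type":"array","items":{"type":"array","items":{"type":"number"}}}},"required":["plan"]}

```bash
mkdir -p pics
cat > h.py <<'E'
import numpy as np,cv2
from scipy.spatial.transform import Rotation as R
from bench import robot
def cam(n):
    p=robot.camera_params(n);K=np.array(p["camera_matrix"]);d=np.array(p["distortion"],float)
    if "rvec" in p:
        Rc=cv2.Rodrigues(np.array(p["rvec"],float))[0];t=np.array(p["tvec"],float).ravel()
    else:
        o=robot.get_obs();T=np.eye(4);T[:3,:3]=R.from_euler('xyz',o["ee_rot"]).as_matrix();T[:3,3]=o["tool_pos"]
        M=np.linalg.inv(T@np.array(p["tool_from_camera"]));Rc=M[:3,:3];t=M[:3,3]
    return K,d,Rc,t
def ray(c,uv):
    K,d,Rc,t=c
    q=cv2.undistortPoints(np.array(uv,float).reshape(-1,1,2),K,d).reshape(-1,2)
    v=np.c_[q,np.ones(len(q))]@Rc
    return -Rc.T@t,v
def atz(c,uv,z):
    o,v=ray(c,uv);return o+v*((z-o[2])/v[:,2:3])
def tri(c1,uv1,c2,uv2):
    (o1,v1),(o2,v2)=ray(c1,uv1),ray(c2,uv2);out=[]
    for a,b in zip(v1,v2):
        s=np.linalg.lstsq(np.c_[a,-b],o2-o1,rcond=None)[0]
        p,q=o1+s[0]*a,o2+s[1]*b;out.append(np.r_[(p+q)/2,np.linalg.norm(p-q)])
    return np.array(out)
def proj(c,X):
    K,d,Rc,t=c;return cv2.projectPoints(np.array(X,float).reshape(-1,1,3),cv2.Rodrigues(Rc)[0],t,K,d)[0].reshape(-1,2)
def snap(n,f):
    c=cam(n);im=robot.snapshot(n);cv2.imwrite("pics/"+f,im[:,:,::-1]);return c,im
E
python3 - <<'E'
from h import *
np.set_printoptions(precision=3,suppress=True)
print(robot.get_obs())
for n in("top","scene"):
    c,im=snap(n,n+"0.png")
    print(n,"campos",-c[2].T@c[3])
    for t in("hook_grip","hook_tip","wide_tray","narrow_tray","rack"):
        for r in robot.find_in(t,n)[:3]: print(t,round(r["conf"],2),np.round(r["extent"],1),atz(c,[r["extent"][:2]],.07 if 'hook' in t else .03)[0])
E
```

```text
{'time': 0.0, 'joint_positions': array([ 1.066,  0.088,  1.372, -0.   ,  1.684, -0.103]), 'qvel': array([-0.001, -0.   ,  0.001,  0.   ,  0.   ,  0.001]), 'joint_torque': array([ -0.   , -34.019, -30.243,   0.072,   0.033,  -0.   ]), 'tool_pos': array([0.215, 0.506, 0.221]), 'ee_rot': array([-3.139, -0.   ,  2.74 ]), 'wrist_force': array([ 0.056,  0.457, -0.025]), 'wrist_torque': array([-0.022,  0.019, -0.019]), 'finger_force': 0.0, 'width': 0.09402642524682403}
top campos [0.267 0.116 1.309]
hook_grip 0.92 [170.9 227.9  61.7  53.9] [0.512 0.487 0.07 ]
hook_grip 0.86 [262.5 220.1  81.3  13.7] [0.523 0.276 0.07 ]
hook_grip 0.86 [280.4 302.9  72.7  58.3] [0.334 0.238 0.07 ]
hook_tip 0.93 [172.7 226.8  59.6  50.1] [0.514 0.483 0.07 ]
hook_tip 0.77 [258.7 220.4  79.2  22. ] [0.522 0.285 0.07 ]
hook_tip 0.76 [280.2 303.1  73.5  52.6] [0.334 0.239 0.07 ]
wide_tray 0.66 [417.  238.3  45.4  56.2] [ 0.476 -0.077  0.03 ]
wide_tray 0.44 [263.8 220.3  76.3  13.7] [0.53  0.278 0.03 ]
narrow_tray 0.56 [419.2 178.8  38.9  38.8] [ 0.618 -0.09   0.03 ]
rack 0.71 [465.3 210.6  62.2 129.1] [ 0.538 -0.193  0.03 ]
scene campos [1.215 0.963 0.815]
hook_grip 0.88 [501.2 297.3  75.8  41.6] [0.349 0.528 0.07 ]
hook_grip 0.82 [390.9 256.1  80.5  27.3] [0.411 0.306 0.07 ]
hook_grip 0.72 [344.3 274.5  75.   44. ] [0.526 0.288 0.07 ]
hook_tip 0.94 [389.9 254.4  79.8  24.9] [0.408 0.3   0.07 ]
hook_tip 0.9 [343.6 277.6  69.6  41.5] [0.533 0.294 0.07 ]
hook_tip 0.81 [433.1 359.9  45.5  81.6] [0.572 0.548 0.07 ]
wide_tray 0.76 [247.1 203.8  54.9  37.9] [ 0.475 -0.102  0.03 ]
narrow_tray 0.91 [187.4 227.3  57.2  39.6] [ 0.64  -0.105  0.03 ]
rack 0.62 [202.2 196.6 134.1  89.9] [ 0.539 -0.2    0.03 ]
```

View pics/top0.png

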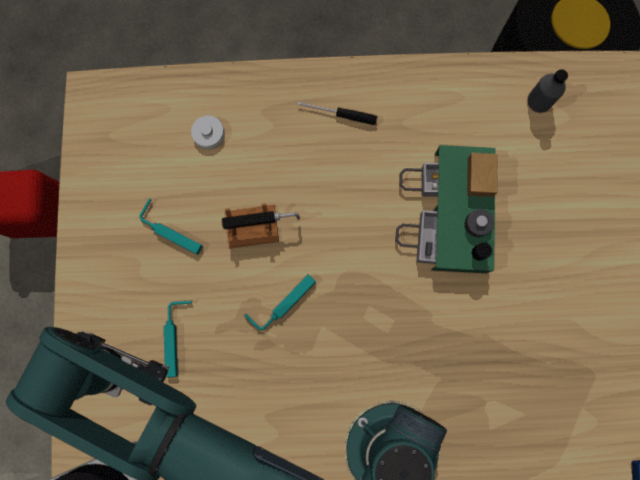

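View pics/scene0.png

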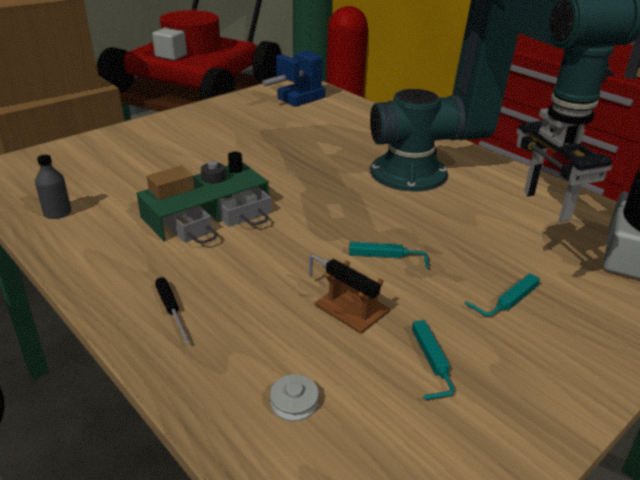

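Top view: the black hook lies on its rest with its handle at (223,223)-(277,217) and its tip at about (297,216). The wide tray is the lower one, at (428,237), with its eye at (408,236). I'll move the wrist camera over the hook.

```bash
cat >> h.py <<'E'
def plan(pos,ydeg,dz=None):
    "shift/turn (normalised) to tool-down pose with tool y axis at world angle ydeg"
    o=robot.get_obs();R0=R.from_euler('xyz',o["ee_rot"]);a=np.radians(ydeg)
    y=np.array([np.cos(a),np.sin(a),0]);z=np.array([0,0,-1.]);Rt=R.from_matrix(np.c_[np.cross(y,z),y,z])
    return np.round(R0.inv().apply(np.array(pos)-o["tool_pos"])/.1,3),np.round((R0.inv()*Rt).as_rotvec()/(np.pi/2),3)
E
python3 - <<'E'
from h import *
np.set_printoptions(precision=3,suppress=True)
ct,cs=cam("top"),cam("scene")
print("tri handle ends, tip top",tri(ct,[(223,223),(276,217),(297,216)],cs,[(376,289),(330,265),(311,257)]))
T=np.array(robot.camera_params("wrist")["tool_from_camera"]);print(T,robot.camera_params("wrist")["camera_matrix"])
print("eye outer/front mid", atz(ct,[(397,236),(420,237)],.022), "rack corners",atz(ct,[(438,270),(441,146),(495,271),(497,147)],.066))
print(plan([.47,.33,.25],6))
E
```

```text
tri handle ends, tip top [[0.517 0.365 0.077 0.   ]
 [0.527 0.246 0.07  0.004]
 [0.531 0.197 0.064 0.002]]
[[ 0.    -0.958 -0.286  0.082]
 [ 1.     0.001 -0.001  0.   ]
 [ 0.001 -0.286  0.958 -0.163]
 [ 0.     0.     0.     1.   ]] [[337.154   0.    324.523]
 [  0.    337.154 235.757]
 [  0.      0.      1.   ]]
eye outer/front mid [[ 0.485 -0.031  0.022]
 [ 0.481 -0.085  0.022]] rack corners [[ 0.398 -0.114  0.066]
 [ 0.685 -0.139  0.066]
 [ 0.391 -0.242  0.066]
 [ 0.679 -0.269  0.066]]
(array([-3.035, -0.625, -0.275]), array([ 0.   , -0.   ,  0.678]))
```

Call:
{"api": "servo_tool", "payload": {"plan": [[-1, -0.2, 0, 0, 0, 0.4, 94], [-1, -0.2, 0, 0, 0, 0.4, 94], [-1, -0.2, 0, 0, 0, 0.4, 94], [-1, -0.2, 0, 0, 0, 0.4, 94], [-1, -0.2, 0, 0, 0, 0.4, 94], [-1, -0.2, 0, 0, 0, 0.4, 94]]}}

```text
time: 1.1
tool_pos: [0.2999, 0.4483, 0.2226]
ee_rot: [3.141, -0.0, 2.108]
wrist_force: [0.0, 0.1, -0.3]
width: 0.0938
finger_force: 0.0
```

Run:
```python
from h import *
print(robot.get_obs()["tool_pos"],robot.get_obs()["ee_rot"],plan([.522,.30,.22],6))
```

```text
[0.29988377 0.44833507 0.2225697 ] [ 3.14136602e+00 -1.24484860e-04  2.10809232e+00] (array([-2.411,  1.149,  0.026]), array([ 0.   , -0.   ,  0.275]))
```

Call:
{"api": "servo_tool", "payload": {"plan": [[-1, 0.5, 0, 0, 0, 0, 94], [-1, 0.5, 0, 0, 0, 0, 94], [-1, 0.5, 0, 0, 0, 0, 94]]}}

```text
time: 1.35
tool_pos: [0.3953, 0.3876, 0.2226]
ee_rot: [3.141, 0.001, 2.115]
wrist_force: [0.2, 0.6, -0.8]
width: 0.0937
finger_force: 0.0
```

Call:
{"api": "servo_tool", "payload": {"plan": [[-1, 0.5, 0, 0, 0, 0, 94], [-1, 0.5, 0, 0, 0, 0, 94], [-1, 0.5, 0, 0, 0, 0, 94]]}}

```text
time: 1.6
tool_pos: [0.4903, 0.3268, 0.2224]
ee_rot: [3.141, 0.001, 2.114]
wrist_force: [0.5, 0.3, 0.5]
width: 0.0938
finger_force: 0.0
```

Call:
{"api": "servo_tool", "payload": {"plan": [[-0.41, 0.15, 0, 0, 0, 0.275, 94], [-0.41, 0.15, 0, 0, 0, 0.275, 94], [-0.41, 0.15, 0, 0, 0, 0.275, 94], [-0.41, 0.15, 0, 0, 0, 0.275, 94], [-0.41, 0.15, 0, 0, 0, 0.275, 94], [-0.41, 0.15, 0, 0, 0, 0.275, 94]]}}

```text
time: 2.1
tool_pos: [0.5219, 0.3015, 0.2225]
ee_rot: [-3.142, -0.0, 1.684]
wrist_force: [-0.2, -0.1, -0.1]
width: 0.0937
finger_force: 0.0
```

Run:
```python
from h import *
np.set_printoptions(precision=3,suppress=True)
c,im=snap("wrist","w1.png");o=robot.get_obs();print(o["tool_pos"],o["ee_rot"],o["joint_positions"])
for t in("hook_grip","hook_tip","wide_tray"):
  for r in robot.find_in(t,"wrist")[:2]: print(t,round(r["conf"],2),np.round(r["extent"],1))
```

```text
[0.522 0.302 0.223] [ 3.142 -0.     1.683] [0.43  0.205 1.238 0.    1.699 0.318]
hook_grip 0.96 [161.9  23.2  11.8  42. ]
hook_grip 0.82 [328.2 240.5  27.9 170.2]
hook_tip 0.89 [331.9 240.5  24.5 165. ]
hook_tip 0.86 [159.  234.7 106.6 139.7]
wide_tray 0.61 [260.6 453.9  69.2  30.2]
```

View pics/w1.png

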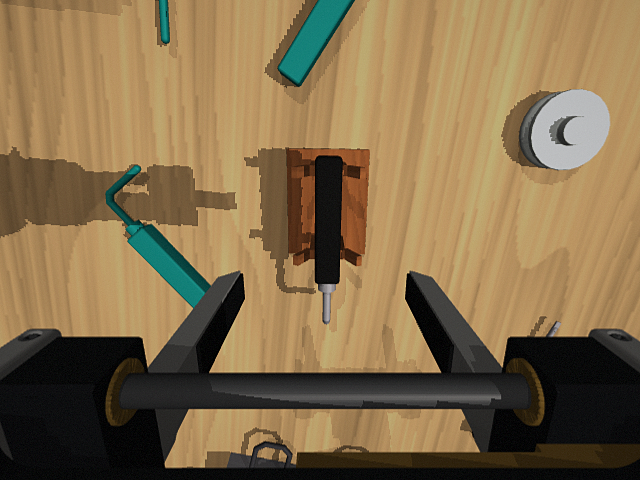

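The wrist view shows the handle from (329,156) to (327,284), its shank end at (326,322), and the rest beneath it, with the hook between the fingers. I'll compute the grasp from this.

Run:
```python
from h import *
np.set_printoptions(precision=4,suppress=True)
c=cam("wrist");ct=cam("top")
a=atz(c,[(329,156),(327,284),(326,322)],.088);print(a)
print("tri",tri(ct,[(223,223),(276,217)],c,[(329,156),(327,284)]))
d=a[1]-a[0];print("len",np.linalg.norm(d),"ang",np.degrees(np.arctan2(d[1],d[0])))
m=(a[0]+a[1])/2;print(m);ang=np.degrees(np.arctan2(d[1],d[0]))+90
# gray: eye nearest visible
print(plan([m[0],m[1],.073],ang),plan([m[0],m[1],.13],ang))
```

```text
[[0.5193 0.3675 0.088 ]
 [0.5312 0.2479 0.088 ]
 [0.5349 0.2067 0.088 ]]
tri [[0.5195 0.3665 0.0687 0.0005]
 [0.5296 0.2438 0.0772 0.0047]]
len 0.12011394487033067 ang -84.32436791874618
[0.5253 0.3077 0.088 ]
(array([0.057, 0.042, 1.496]), array([ 0.   , -0.   ,  0.008])) (array([0.057, 0.042, 0.926]), array([ 0.   , -0.   ,  0.008]))
```

Call:
{"api": "servo_tool", "payload": {"plan": [[0.06, 0.04, 0.4, 0, 0, 0.008, 60], [0.06, 0.04, 0.75, 0, 0, 0.008, 60], [0.06, 0.04, 0.75, 0, 0, 0.008, 60]]}}

```text
time: 2.55
tool_pos: [0.5204, 0.3058, 0.1383]
ee_rot: [-3.126, 0.006, 1.669]
wrist_force: [-0.7, 0.4, -3.2]
width: 0.0773
finger_force: 0.0
```

Call:
{"api": "servo_tool", "payload": {"plan": [[0, 0, 0.25, 0, 0, 0, 60], [0, 0, 0.5, 0, 0, 0, 60], [0, 0, 0.75, 0, 0, 0, 60], [0, 0, 0.75, 0, 0, 0, 60], [0, 0, 0.75, 0, 0, 0, 60]]}}

```text
time: 2.97
tool_pos: [0.5249, 0.3076, 0.0726]
ee_rot: [-3.14, 0.001, 1.668]
wrist_force: [0.5, 1.0, 0.7]
width: 0.0602
finger_force: 0.0
```

Run:
```python
from h import *
o=robot.get_obs();print(o["tool_pos"],o["ee_rot"],o["width"],plan([.5253,.3077,.073],5.68))
```

```text
[0.52488865 0.30755556 0.07264193] [-3.13983027e+00  6.10681547e-04  1.66756104e+00] 0.06018589394923009 (array([ 0.001,  0.004, -0.004]), array([-0.001,  0.   , -0.002]))
```

Call:
{"api": "servo_tool", "payload": {"plan": [[0, 0, 0, 0, 0, 0, 30], [0, 0, 0, 0, 0, 0, 22], [0, 0, 0, 0, 0, 0, 15], [0, 0, 0, 0, 0, 0, 15], [0, 0, 0, 0, 0, 0, 15], [0, 0, 0, 0, 0, 0, 15], [0, 0, 0, 0, 0, 0, 15], [0, 0, 0, 0, 0, 0, 15]]}}

```text
time: 3.63
tool_pos: [0.5253, 0.3078, 0.0732]
ee_rot: [3.141, -0.0, 1.667]
wrist_force: [-2.1, -0.3, 2.7]
width: 0.024
finger_force: 30.0
```

Call:
{"api": "servo_tool", "payload": {"plan": [[0, 0, -0.15, 0, 0, 0, 15], [0, 0, -0.4, 0, 0, 0, 15], [0, 0, -0.7, 0, 0, 0, 15], [0, 0, -1, 0, 0, 0, 15], [0, 0, -1, 0, 0, 0, 15], [0, 0, -1, 0, 0, 0, 15]]}}

```text
time: 4.13
tool_pos: [0.5264, 0.3081, 0.1744]
ee_rot: [3.137, -0.002, 1.667]
wrist_force: [-0.1, -0.9, -1.9]
width: 0.0244
finger_force: 30.0
```

Run:
```python
from h import *
np.set_printoptions(precision=4,suppress=True)
o=robot.get_obs();print(o["tool_pos"],o["width"],o["wrist_force"])
c,im=snap("wrist","w2.png")
c2,im2=snap("top","t2.png")
a=cv2.resize(im2[130:290,200:520],None,fx=2.4,fy=2.4,interpolation=cv2.INTER_CUBIC)
cv2.imwrite("pics/t2c.png",a[:,:,::-1])
```

```text
[0.5264 0.3081 0.1744] 0.02436252687319996 [-0.1188 -0.8636 -1.9403]
```

View pics/w2.png

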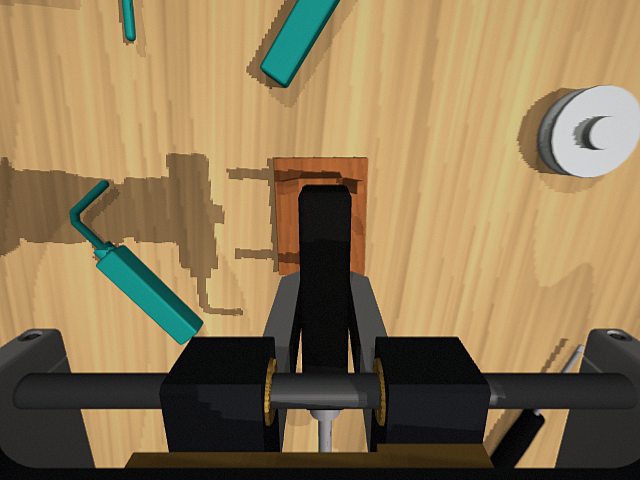

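View pics/t2c.png

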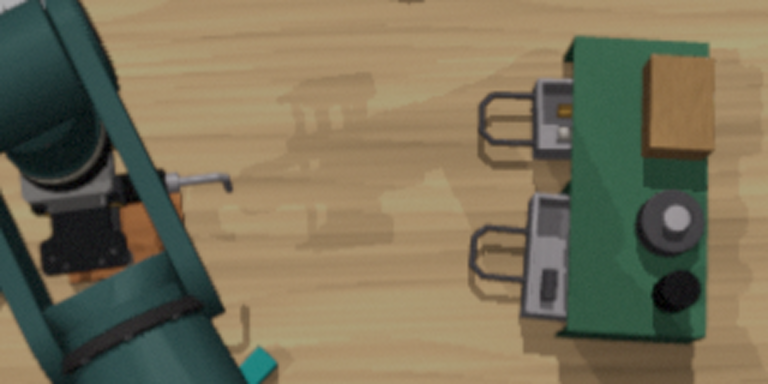

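The hook is up and held. In the crop (scale 2.4, offset 200,130), the wide tray's eye spans (471..525, 226..280), its front rim runs from (535,194) to (522,316), and the rack's front edge runs from (575,38) to (568,335).

Run:
```python
from h import *
np.set_printoptions(precision=4,suppress=True)
ct=cam("top");f=lambda L:np.array(L,float)/2.4+[200,130]
def an(p):
    d=p[1]-p[0];return np.degrees(np.arctan2(d[1],d[0]))
e=atz(ct,f([(471,253),(525,256),(488,229),(483,278)]),.022);print("eye outer,inner,sides",e,"axis",an(e[:2]))
r=atz(ct,f([(535,194),(522,316)]),.045);print("rim",r,"ang",an(r), np.linalg.norm(r[0]-r[1]))
b=atz(ct,f([(575,38),(568,335),(709,44),(706,338)]),.068);print("board",b,an(b[:2]),an(b[2:]),an(b[[0,2]]),an(b[[1,3]]),b.mean(0))
cs=cam("scene");print(proj(cs,e),proj(cs,r))
t=atz(ct,f([(230,185)]),.176);print("tip now",t)
import cv2
im=cv2.imread("pics/scene0.png")[160:260,130:290];im=cv2.resize(im,None,fx=5,fy=5,interpolation=cv2.INTER_CUBIC)
for p,col in zip(np.r_[proj(cs,e),proj(cs,r),proj(cs,b)],[(0,0,255)]*4+[(255,0,0)]*2+[(0,255,255)]*4):
    cv2.circle(im,tuple(int(v) for v in (p-[130,160])*5),4,col,-1)
cv2.imwrite("pics/s0c.png",im)
```

```text
eye outer,inner,sides [[ 0.4861 -0.0298  0.022 ]
 [ 0.4815 -0.082   0.022 ]
 [ 0.5092 -0.0475  0.022 ]
 [ 0.4612 -0.0403  0.022 ]] axis -95.00362531622491
rim [[ 0.5376 -0.0914  0.045 ]
 [ 0.4203 -0.0726  0.045 ]] ang 170.91704307133062 0.11888300224959221
board [[ 0.6849 -0.1351  0.068 ]
 [ 0.3984 -0.1109  0.068 ]
 [ 0.6754 -0.2645  0.068 ]
 [ 0.3915 -0.2394  0.068 ]] 175.1709483555158 174.96263833074954 -94.22233313486365 -93.06403399667632 [ 0.5376 -0.1875  0.068 ]
[[261.9078 220.4911]
 [250.1567 210.7985]
 [249.4081 220.8082]
 [267.5771 215.0234]] [[227.9162 208.9843]
 [272.5061 195.7693]]
tip now [[0.526  0.1924 0.176 ]]
```

View pics/s0c.png

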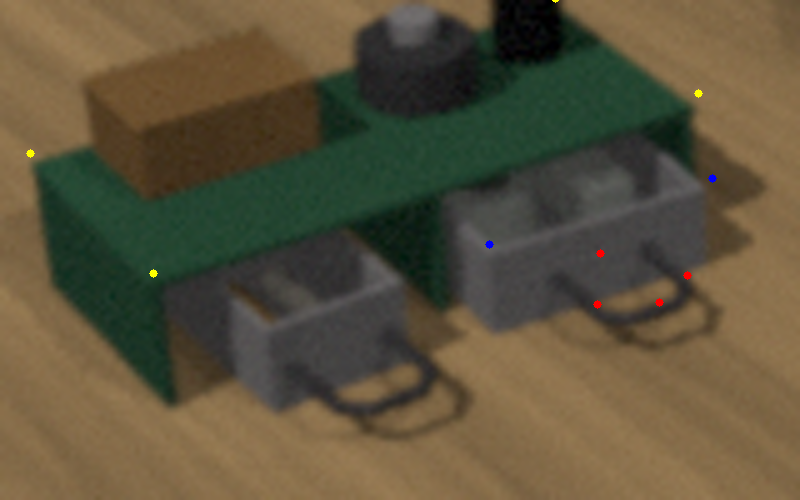

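The two views agree to about 3 mm. The rack's out direction is about 85° and the eye's centre is about (0.4825, -0.058). I'll compute the carry.

Run:
```python
from h import *
o=robot.get_obs();print(o["tool_pos"],o["ee_rot"],plan([.492,.0516,.175],-5))
```

```text
[0.52447961 0.30723332 0.17034425] [-3.13857312e+00  1.07569292e-03  1.66691691e+00] (array([-2.513, -0.569, -0.042]), array([-0.002,  0.001,  0.117]))
```

Call:
{"api": "servo_tool", "payload": {"plan": [[-0.25, -0.06, 0, 0, 0, 0.03, 15], [-0.55, -0.13, 0, 0, 0, 0.06, 15], [-0.85, -0.2, 0, 0, 0, 0.09, 15], [-0.95, -0.22, 0, 0, 0, 0.118, 15], [-0.95, -0.22, 0, 0, 0, 0.118, 15]]}}

```text
time: 4.65
tool_pos: [0.5111, 0.2083, 0.1697]
ee_rot: [-3.137, 0.003, 1.478]
wrist_force: [0.9, 0.8, -1.3]
width: 0.024
finger_force: 30.0
```

Run:
```python
from h import *
o=robot.get_obs();print(o["tool_pos"],o["ee_rot"],plan([.492,.0516,.173],-5))
```

```text
[0.51111132 0.20828177 0.16966325] [-3.13700778e+00  2.70345856e-03  1.47760436e+00] (array([-1.578, -0.045, -0.029]), array([-0.003,  0.002, -0.004]))
```

Call:
{"api": "servo_tool", "payload": {"plan": [[-0.3, -0.01, 0, 0, 0, 0, 15], [-0.6, -0.02, 0, 0, 0, 0, 15], [-0.8, -0.02, 0, 0, 0, 0, 15], [-0.8, -0.02, 0, 0, 0, 0, 15]]}}

```text
time: 4.98
tool_pos: [0.5025, 0.1292, 0.1705]
ee_rot: [-3.138, 0.002, 1.48]
wrist_force: [0.5, 0.7, -1.9]
width: 0.0238
finger_force: 30.0
```

Call:
{"api": "servo_tool", "payload": {"plan": [[-0.3, 0, 0, 0, 0, 0, 15], [-0.6, -0.02, 0, 0, 0, 0, 15], [-0.78, -0.02, 0, 0, 0, 0, 15], [-0.78, -0.02, 0, 0, 0, 0, 15], [-0.78, -0.02, 0, 0, 0, 0, 15]]}}

```text
time: 5.4
tool_pos: [0.4943, 0.0548, 0.1713]
ee_rot: [-3.14, -0.001, 1.481]
wrist_force: [0.4, 1.0, -0.8]
width: 0.0236
finger_force: 30.0
```

Run:
```python
from h import *
np.set_printoptions(precision=4,suppress=True)
o=robot.get_obs();print(o["tool_pos"],o["ee_rot"],plan([.492,.0516,.062],-5))
c2,im2=snap("top","t3.png");_,s=snap("scene","s3.png")
a=cv2.resize(im2[160:290,330:510],None,fx=3.5,fy=3.5,interpolation=cv2.INTER_CUBIC)[:,:400]
b=cv2.resize(s[130:260,150:300],None,fx=3.5,fy=3.5,interpolation=cv2.INTER_CUBIC)[:,:400]
cv2.imwrite("pics/c3.png",np.hstack([a,b])[:,:,::-1])
```

```text
[0.4943 0.0548 0.1713] [-3.1397 -0.0014  1.4815] (array([-0.035, -0.018,  1.093]), array([-0.001, -0.001, -0.001]))
```

View pics/c3.png

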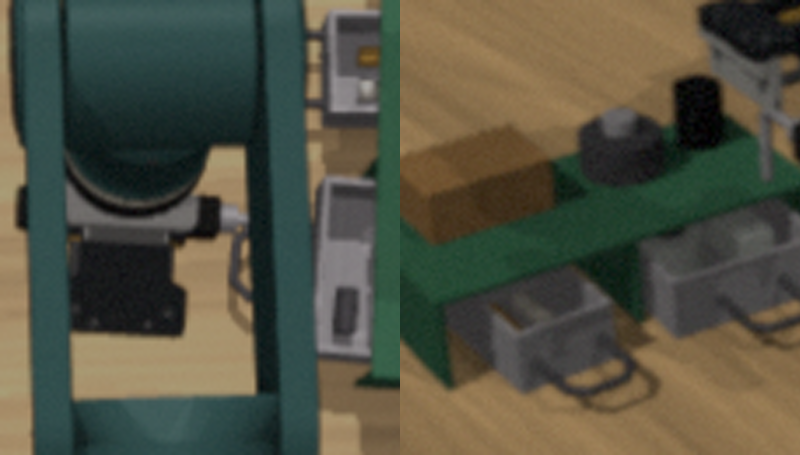

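The tip shows in the scene view with its lower end at about (254.6,180.9), above the eye. I'll check the prediction.

Run:
```python
from h import *
cs=cam("scene");o=robot.get_obs();p=o["tool_pos"];a=np.radians(np.degrees(o["ee_rot"][2]))
d=np.array([np.cos(a),np.sin(a),0])
t=p-.11*d;t[2]=p[2]+.002-.055
print(t,proj(cs,t))
for z in(.115,.12):print(atz(cs,[(254.6,180.9)],z))
```

```text
[ 0.48481212 -0.05411212  0.11868674] [[254.58180256 180.35262519]]
[[ 0.48246033 -0.05740692  0.115     ]]
[[ 0.48768995 -0.05012328  0.12      ]]
```

Call:
{"api": "servo_tool", "payload": {"plan": [[-0.03, -0.02, 0.25, 0, 0, 0, 15], [-0.03, -0.02, 0.5, 0, 0, 0, 15], [-0.03, -0.02, 0.7, 0, 0, 0, 15], [-0.03, -0.02, 0.7, 0, 0, 0, 15]]}}

```text
time: 5.83
tool_pos: [0.4888, 0.0528, 0.0973]
ee_rot: [-3.131, 0.0, 1.484]
wrist_force: [-0.8, 0.0, -2.5]
width: 0.0244
finger_force: 30.0
```

Call:
{"api": "servo_tool", "payload": {"plan": [[0, 0, 0.12, 0, 0, 0, 15], [0, 0, 0.24, 0, 0, 0, 15], [0, 0, 0.37, 0, 0, 0, 15], [0, 0, 0.37, 0, 0, 0, 15], [0, 0, 0.37, 0, 0, 0, 15]]}}

```text
time: 6.25
tool_pos: [0.4921, 0.0515, 0.0653]
ee_rot: [-3.141, -0.0, 1.482]
wrist_force: [-0.2, -0.4, -1.6]
width: 0.0238
finger_force: 30.0
```

Run:
```python
from h import *
o=robot.get_obs();print(o["tool_pos"],o["ee_rot"],o["wrist_force"])
_,s=snap("scene","s4.png")
b=cv2.resize(s[140:270,200:350],None,fx=4.5,fy=4.5,interpolation=cv2.INTER_CUBIC)
cv2.imwrite("pics/c4.png",b[:,:,::-1])
```

```text
[0.4920876  0.05148771 0.06525801] [-3.14085334e+00 -1.54874815e-04  1.48202060e+00] [-0.24421779 -0.42895882 -1.59959166]
```

View pics/c4.png

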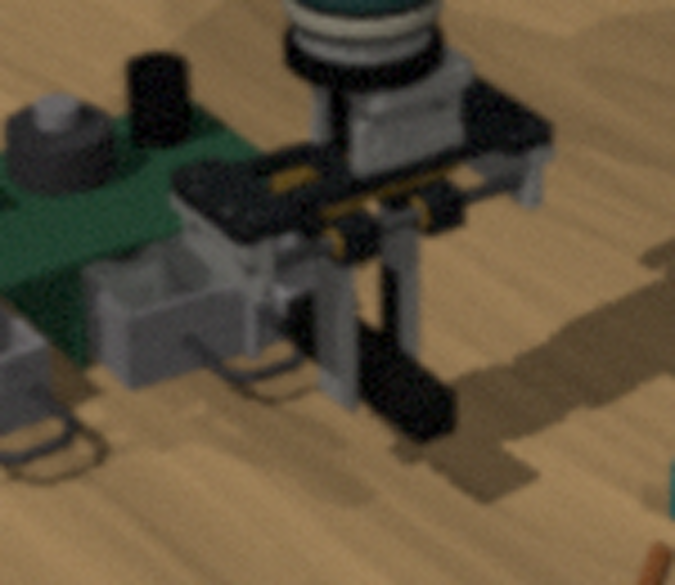

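The tip stands inside the eye opening, with its rod ending at crop (252,352). I'll drag slowly now.

Call:
{"api": "servo_tool", "payload": {"plan": [[0.04, 0, 0.03, 0, 0, 0, 15], [0.1, 0, 0.03, 0, 0, 0, 15], [0.15, 0, 0.03, 0, 0, 0, 15], [0.2, 0, 0.03, 0, 0, 0, 15], [0.25, 0, 0.03, 0, 0, 0, 15], [0.3, 0, 0.03, 0, 0, 0, 15], [0.35, 0, 0.03, 0, 0, 0, 15], [0.4, 0, 0.03, 0, 0, 0, 15], [0.45, 0, 0.03, 0, 0, 0, 15], [0.5, 0, 0.03, 0, 0, 0, 15], [0.55, 0, 0.03, 0, 0, 0, 15], [0.6, 0, 0.03, 0, 0, 0, 15]]}}

```text
time: 7.3
tool_pos: [0.4976, 0.1113, 0.0626]
ee_rot: [3.142, 0.0, 1.482]
wrist_force: [-0.4, -2.7, -1.4]
width: 0.0239
finger_force: 30.0
```

Call:
{"api": "servo_tool", "payload": {"plan": [[0.05, 0, 0, 0, 0, 0, 15], [0.1, 0, 0, 0, 0, 0, 15], [0.15, 0, 0, 0, 0, 0, 15], [0.2, 0, 0, 0, 0, 0, 15], [0.25, 0, 0, 0, 0, 0, 15], [0.3, 0, 0, 0, 0, 0, 15], [0.35, 0, 0, 0, 0, 0, 15], [0.4, 0, 0, 0, 0, 0, 15], [0.45, 0, 0, 0, 0, 0, 15], [0.5, 0, 0, 0, 0, 0, 15], [0.54, 0, 0, 0, 0, 0, 15], [0.57, 0, 0, 0, 0, 0, 15]]}}

```text
time: 8.3
tool_pos: [0.5026, 0.1682, 0.0625]
ee_rot: [-3.142, -0.0, 1.482]
wrist_force: [-0.6, -2.2, -0.1]
width: 0.0236
finger_force: 30.0
```

Run:
```python
from h import *
o=robot.get_obs();print(o["tool_pos"],o["ee_rot"],o["wrist_force"])
_,s=snap("scene","s5.png");_,t=snap("top","t5.png")
b=cv2.resize(s[140:290,180:370],None,fx=2.1,fy=2.1,interpolation=cv2.INTER_CUBIC)
a=cv2.resize(t[140:290,320:510],None,fx=2.1,fy=2.1,interpolation=cv2.INTER_CUBIC)
cv2.imwrite("pics/c5.png",np.hstack([b,a])[:,:,::-1])
```

```text
[0.50261553 0.16822852 0.06247264] [-3.14153201e+00 -7.34695163e-05  1.48187014e+00] [-0.60787682 -2.18232956 -0.10878631]
```

View pics/c5.png

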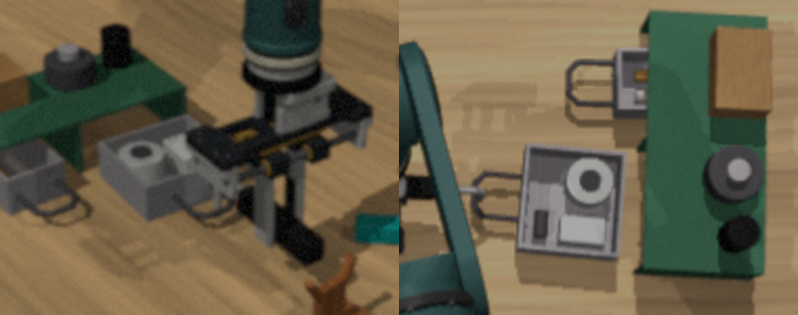

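The tray is out, with its rear edge at crop x of about 617-625 and the rack front at about 640. I'll measure the margin.

Run:
```python
from h import *
ct=cam("top");g=lambda L:np.array(L,float)/2.1+[320-399/2.1,140]
r=atz(ct,g([(625,155),(617,258),(527,147),(518,251)]),.045)
a=np.radians(85);d=np.array([np.cos(a),np.sin(a)]);print(r,(r[:,:2]-[.5376,-.1875])@d-.065)
```

```text
[[ 0.5303261  -0.10180837  0.045     ]
 [ 0.41709377 -0.08679314  0.045     ]
 [ 0.54262456  0.00512371  0.045     ]
 [ 0.42801184  0.01983138  0.045     ]] [0.01973159 0.02482083 0.12732864 0.13199119]
```

Clear by about 20 mm. I'll ease the tip off the bar, lift it out and carry the hook back.

Call:
{"api": "servo_tool", "payload": {"plan": [[-0.08, 0, 0, 0, 0, 0, 15], [-0.15, 0, 0, 0, 0, 0, 15], [-0.15, 0, 0, 0, 0, 0, 15], [-0.15, 0, -0.2, 0, 0, 0, 15], [-0.15, 0, -0.45, 0, 0, 0, 15], [-0.15, 0, -0.7, 0, 0, 0, 15], [-0.15, 0, -1, 0, 0, 0, 15], [-0.15, 0, -1, 0, 0, 0, 15], [-0.15, 0, -1, 0, 0, 0, 15]]}}

```text
time: 9.15
tool_pos: [0.5026, 0.1529, 0.1646]
ee_rot: [3.137, -0.002, 1.481]
wrist_force: [0.2, -0.7, -1.8]
width: 0.0235
finger_force: 30.0
```

Run:
```python
from h import *
o=robot.get_obs();print(o["tool_pos"],o["ee_rot"],o["wrist_force"],plan([.5253,.3078,.165],5.68))
```

```text
[0.50256986 0.15293515 0.16456771] [ 3.13676262e+00 -2.12632326e-03  1.48111424e+00] [ 0.19390238 -0.73739422 -1.79204144] (array([ 1.563e+00,  8.800e-02, -1.000e-03]), array([ 0.003, -0.001, -0.12 ]))
```

Call:
{"api": "servo_tool", "payload": {"plan": [[0.3, 0.02, 0, 0, 0, -0.03, 15], [0.6, 0.04, 0, 0, 0, -0.06, 15], [0.9, 0.06, 0, 0, 0, -0.1, 15], [0.9, 0.06, 0, 0, 0, -0.118, 15], [0.9, 0.06, 0, 0, 0, -0.118, 15], [0.9, 0.06, 0, 0, 0, -0.118, 15]]}}

```text
time: 9.65
tool_pos: [0.5142, 0.2415, 0.16]
ee_rot: [-3.138, 0.001, 1.666]
wrist_force: [0.7, -1.1, -1.1]
width: 0.0237
finger_force: 30.0
```

Run:
```python
from h import *
o=robot.get_obs();print(o["tool_pos"],o["ee_rot"],plan([.5253,.3078,.165],5.5))
```

```text
[0.51417761 0.24150009 0.16003844] [-3.13756499e+00  1.11942713e-03  1.66642664e+00] (array([ 0.649,  0.174, -0.051]), array([-0.003,  0.001, -0.   ]))
```

Call:
{"api": "servo_tool", "payload": {"plan": [[0.3, 0.09, 0, 0, 0, 0, 15], [0.55, 0.17, 0, 0, 0, 0, 15], [0.65, 0.17, 0, 0, 0, 0, 15], [0.65, 0.17, 0, 0, 0, 0, 15], [0.65, 0.17, 0, 0, 0, 0, 15], [0.65, 0.17, 0, 0, 0, 0, 15], [0.65, 0.17, 0, 0, 0, 0, 15], [0.65, 0.17, 0, 0, 0, 0, 15]]}}

```text
time: 10.32
tool_pos: [0.526, 0.307, 0.1627]
ee_rot: [3.141, 0.0, 1.665]
wrist_force: [-0.4, 0.0, -1.8]
width: 0.0239
finger_force: 30.0
```

Run:
```python
from h import *
o=robot.get_obs();print(o["tool_pos"],o["ee_rot"],plan([.5253,.3078,.0732],5.5))
```

```text
[0.52602853 0.30702565 0.16271051] [3.14137243e+00 2.41220791e-04 1.66545486e+00] (array([ 0.009, -0.007,  0.895]), array([ 0.   ,  0.   , -0.001]))
```

Call:
{"api": "servo_tool", "payload": {"plan": [[0.01, -0.005, 0.2, 0, 0, 0, 15], [0.01, -0.005, 0.4, 0, 0, 0, 15], [0.01, -0.005, 0.55, 0, 0, 0, 15], [0.01, -0.005, 0.65, 0, 0, 0, 15], [0.01, -0.005, 0.75, 0, 0, 0, 15], [0.01, -0.005, 0.82, 0, 0, 0, 15], [0.01, -0.005, 0.86, 0, 0, 0, 15], [0.01, -0.005, 0.86, 0, 0, 0, 15], [0.01, -0.005, 0.86, 0, 0, 0, 15], [0.01, -0.005, 0.86, 0, 0, 0, 15]]}}

```text
time: 11.15
tool_pos: [0.526, 0.3094, 0.0775]
ee_rot: [3.14, -0.001, 1.667]
wrist_force: [-0.3, 0.6, -0.9]
width: 0.0237
finger_force: 30.0
```

Run:
```python
from h import *
o=robot.get_obs();print(o["tool_pos"],o["ee_rot"],o["wrist_force"],plan([.5253,.3078,.0732],5.5))
```

```text
[0.52596342 0.30944921 0.07753093] [ 3.13981961e+00 -7.07878787e-04  1.66693847e+00] [-0.34338873  0.59540352 -0.90115019] (array([-0.016, -0.008,  0.043]), array([ 0.001, -0.   ,  0.   ]))
```

Call:
{"api": "servo_tool", "payload": {"plan": [[-0.01, -0.007, 0.02, 0, 0, 0, 15], [-0.01, -0.007, 0.04, 0, 0, 0, 15], [-0.01, -0.007, 0.04, 0, 0, 0, 15], [-0.01, -0.007, 0.04, 0, 0, 0, 15]]}}

```text
time: 11.48
tool_pos: [0.5252, 0.3083, 0.0732]
ee_rot: [3.14, -0.0, 1.667]
wrist_force: [0.7, -0.8, 1.0]
width: 0.0238
finger_force: 30.0
```

Call:
{"api": "servo_tool", "payload": {"plan": [[0, 0, 0, 0, 0, 0, 28], [0, 0, 0, 0, 0, 0, 34], [0, 0, 0, 0, 0, 0, 44], [0, 0, 0, 0, 0, 0, 54], [0, 0, 0, 0, 0, 0, 60], [0, 0, 0, 0, 0, 0, 60], [0, 0, 0, 0, 0, 0, 60], [0, 0, -0.1, 0, 0, 0, 60], [0, 0, -0.3, 0, 0, 0, 60], [0, 0, -0.6, 0, 0, 0, 60], [0, 0, -1, 0, 0, 0, 60], [0, 0, -1, 0, 0, 0, 60]]}}

```text
time: 12.48
tool_pos: [0.5285, 0.3099, 0.1831]
ee_rot: [3.126, -0.006, 1.667]
wrist_force: [0.2, -0.6, 1.2]
width: 0.0601
finger_force: 0.0
```

Call:
{"api": "servo_tool", "payload": {"plan": [[0, 0, -0.3, 0, 0, 0, 94], [0, 0, -0.5, 0, 0, 0, 94], [0, 0, -0.5, 0, 0, 0, 94], [0, 0, -0.5, 0, 0, 0, 94], [0, 0, -0.5, 0, 0, 0, 94]]}}

```text
time: 12.9
tool_pos: [0.5244, 0.3079, 0.2214]
ee_rot: [-3.14, 0.0, 1.667]
wrist_force: [-0.3, 0.6, -0.6]
width: 0.09
finger_force: 0.0
```

Run:
```python
from h import *
np.set_printoptions(precision=4,suppress=True)
o=robot.get_obs();print(o["tool_pos"],o["wrist_force"],o["width"])
c,w=snap("wrist","w6.png");_,t=snap("top","t6.png");_,s=snap("scene","s6.png")
r=lambda im:cv2.resize(im,(400,300),interpolation=cv2.INTER_AREA)
a=np.vstack([np.hstack([r(w[60:360,120:520]),r(s[170:320,180:380])]),np.hstack([r(t[120:300,200:440]),r(t[140:275,380:560])])])
cv2.imwrite("pics/c6.png",a[:,:,::-1])
```

```text
[0.5244 0.3079 0.2214] [-0.3054  0.5887 -0.5987] 0.090046126409665
```

View pics/c6.png

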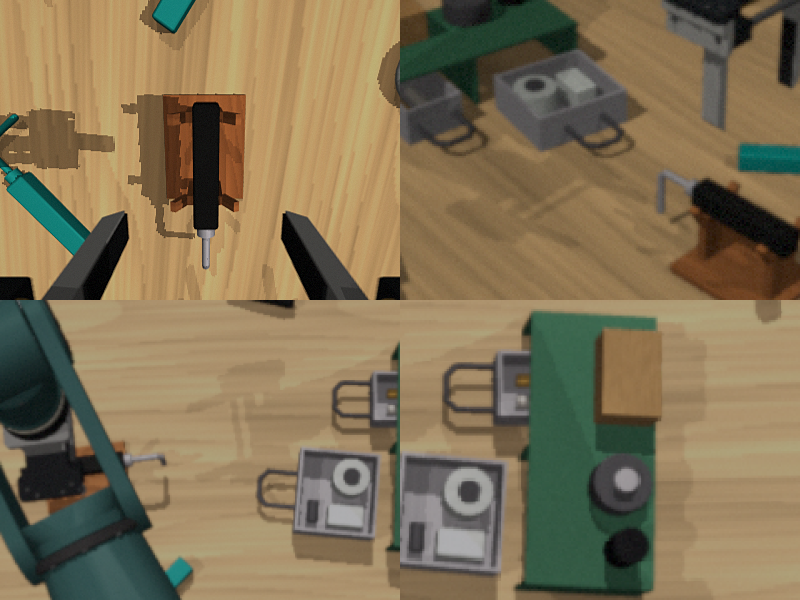

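The hook is back on its saddles and the gripper is clear of it. The wide tray is flat on the bench and clear of the shelf, and the narrow tray hasn't moved. Handing in.

```bash
python3 -c "
from bench import robot
print(robot.close_job())"
```

```text
the job is handed in; nothing more can be done
None
```

The job is handed in: the wide tray is dragged out flat and about 20 mm clear of the shelf, the hook is back on its rest and released, and the narrow tray was left untouched (about 13 s of robot time).

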